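Stroke-test two dosing cylinders and reject the jammed one

ROBOT

A 7-joint arm with a two-finger parallel gripper is mounted at the origin on the work surface. World frame = base frame: x ahead of the robot, y to its left, z up, the work surface at z = 0. Lengths are in m, angles in rad, forces in N, time in s.
With the tool pointing down it reaches from about 0.425 to 0.925 m from the base axis. Payload 6.8 kg.
Tool frame: the origin (TCP) lies at the very end of the fingers, on their centre line; the grasp point (between the pads) lies 19 mm behind it; y points along the fingers, x is the direction in which the jaws open and shut, and the axes are right-handed (so a half turn about y gives the same grasp; the last joint's range is limited). The gripper opens to 85 mm and grips with 20 to 120 N. Pads are 22 mm wide; open, the fingers measure 114 mm over their backs; the gripper's body (76 mm by 85 mm) begins 54 mm behind the grasp point. The pads swing forward as they close: fully open they stand 13 mm farther back than shut.
Start: joints at [-1.41, 0.477, 0.022, 1.555, -0.011, 1.109, -0.083], TCP at [0.179, 0.651, 0.231] pointing down, gripper open.
Joint ranges: [-2.96, 2.96], [-0.34, 2.1], [-1.41, 1.46], [0.24, 2.44], [-1.37, 4.51], [0.17, 1.92], [-2.96, 2.96]. Speed limits (rad/s): [2.39, 2.39, 3.14, 3.14, 3.14, 3.14, 3.14].

INTERFACE

Orientations are given as a rotation vector (axis times angle).
In Python, from station import arm gives the robot as it stands. The module is installed in compiled form; this text tells all that it offers.
- The arm moves only by the shell command python3 -m creep 'ROWS'. ROWS is JSON, a list that holds one entry, the list of rows, each a list of 5 numbers: the shift along the tool's x, y, z normalised to -1 to 1, where 1 is 100 mm, then the turn about the tool's y normalised to -1 to 1, where 1 is 45 degrees, then the opening, from 0 (shut) to 1 (fully open). In form: [[[x, y, z, turn, gripper], ...]]. A call has 1 to 12 rows; each row is the pose to reach, as a shift and turn from the pose commanded when the call began, along the tool's axes at that moment; what a row does not reach only later rows make up. A row lasts 1/8 s, in which the tool goes at most 62.5 mm and 10.7 degrees, less where a joint would pass 70% of its speed; a pose out of reach is approached as far as the arm can. A call with a number of a shift or a turn outside -1 to 1 is refused whole. A call with a gripper value outside its range is refused whole. The fingers move at their own pace and stop on an object; the grip force is fixed at half the most. Time passes only in rows, so rows that repeat a pose let the fingers close. It gives the time, the measured TCP pose, the force and the opening at its end, in the units of the state.
- arm.state(): the state, without advancing time (a new reading comes with each control period).
- arm.get_image(name): name is "side" or "top"; returns a dict with "image" (420x560x3 uint8, red, green, blue), "z_map" (420x560 float32, m along the optical axis (not along the pixel's ray), 0 where there is no reading), "fx", "fy", "cx", "cy" (pixels), "k1" (the pictures are not rectified: a ray, as slopes to the right and down, at radius r is drawn at 1 + k1 r^2 times it, then the intrinsics apply), "pose" (4x4, takes a point from camera to world coordinates). Camera axes: x right, y down, z forward; pixel columns grow to the right and rows downward; lengths in m; the calibration is good to about 2 mm. A picture is of the moment at which its call begins.
- arm.finish_job(): hands the job in, once; it reports no verdict.
The state is a dict: "time_s": time; "joint_pos": joint angles; "joint_vel": joint speeds; "tau": joint torques, N m; "ee_pos": TCP position; "tcp_rot": TCP orientation; "contact_force": force on the tool from outside, world axes, zero at the start; "moment": the same for the moment, N m; "opening": finger opening in m.
Only numpy, scipy, OpenCV 4.12 (cv2) and the standard library are available. Lean on these libraries where they do the work, as an engineer would, in place of code of your own. Each camera call takes 0.05 s, during which the arm holds its last target.

TASK

Stroke-test the two dosing cylinders in the metal block by pressing their plungers straight down, gently, never with more than 15 N: one slides freely and must be left in its seat with its plunger fully home on its soft end cushion; the other jams part-way, so press it only until you feel its resistance climb clearly, then stop. Lift the jammed cylinder out by its barrel and set it down upright and gently in the white square tray, leaving its plunger as it is and the other things on the bench undisturbed.

Things in the scene. Friction and masses are not known exactly. Their poses are not given: they have to be found in the camera images.
- cyl_a: steel dosing cylinder A, upright in the -y seat of the block: round barrel 32 mm diameter, 85 mm tall, flat foot, 0.25 kg. Origin on its axis half-way up the barrel (42.5 mm above its foot), z up. Seated, its barrel top is 100 mm above the table. Grip the barrel near its top: the narrower plunger stands out above it
- cyl_b: steel dosing cylinder B, upright in the +y seat of the block: round barrel 32 mm diameter, 85 mm tall, flat foot, 0.25 kg. Origin on its axis half-way up the barrel (42.5 mm above its foot), z up. Seated, its barrel top is 100 mm above the table. Grip the barrel near its top: the narrower plunger stands out above it
- plate_a: round thumb plate on top of plunger A: grey, 28 mm diameter, 5 mm thick. Origin at the centre of its top face, z up. Its top is 50 mm above the barrel top when the plunger is fully out (joint 0)
- plate_b: round thumb plate on top of plunger B: grey, 28 mm diameter, 5 mm thick. Origin at the centre of its top face, z up. Its top is 50 mm above the barrel top when the plunger is fully out (joint 0)
- plunger_a (a joint): travel of plunger A, m: 0 fully out, grows when pushed down, end stop 0.045 (plate on barrel). Sound: steady drag 2.5 N until at 0.036 it meets a soft cushion (+1 N per mm): home from there. Jammed: the same, but already around mid stroke resistance climbs +1 N per mm. Let go, either springs back a few mm, until drag holds it. A or B may be the jammed one
- plunger_b (a joint): travel of plunger B, m: 0 fully out, grows when pushed down, end stop 0.045 (plate on barrel). Sound: steady drag 2.5 N until at 0.036 it meets a soft cushion (+1 N per mm): home from there. Jammed: the same, but already around mid stroke resistance climbs +1 N per mm. Let go, either springs back a few mm, until drag holds it. A or B may be the jammed one
- block: fixed aluminium block 80 x 170 x 40 mm with two round seats 34.5 mm across and 25 mm deep (floor of a seat 15 mm above the table), at y = -50 mm (cylinder A) and y = +50 mm (cylinder B) of its frame. Origin at the centre of its underside on the table; x across, y along the row of seats, z up. It stands to the left or to the right, turned a little
- tray: fixed white square open tray for rejects, 150 x 150 x 30 mm, walls and floor 4 mm thick. Origin at the centre of its underside, on the table; z up
- reagent: amber bottle 60 mm diameter, 130 mm tall, loose on the bench; leave it alone. Origin at the centre of its underside
- jar: white jar 64 mm diameter, 90 mm tall, loose on the bench; leave it alone. Origin at the centre of its underside
- beaker: glass beaker 68 mm diameter, 90 mm tall, loose on the bench; leave it alone. Origin at the centre of its underside
- dish: low glass dish 58 mm diameter, 14 mm tall, standing between block and tray, loose on the bench; leave it alone. Origin at the centre of its underside
- wash: white bottle 56 mm diameter, 120 mm tall, loose on the bench; leave it alone. Origin at the centre of its underside
- stopper: cork stopper 32 mm diameter, 25 mm tall, loose on the bench; leave it alone. Origin at the centre of its underside
- spatula: 170 mm long lab spatula lying on the bench near the robot; leave it alone
Things that resemble listed ones, but are neither listed nor needed, are in the scene too. What is shaped like the cyl_a but orange or yellow is not meant.

How it is judged:
By the outcome, as a careful person would: the job done as asked, in the order asked, and still so for the second after the job is handed in, with the robot touching nothing.
It also fails if it takes over 61 s, if anything falls off the work surface, if the arm or the gripper's body presses on something with over 40 N, if the wrist force passes 120 N, or if a joint passes its speed limit or range.

## Working session

There is one attempt and no reset: what is moved stays moved. The work goes in short steps, Python scripts to look and compute and a shell command to move; the robot and the scene stay as the last step left them, time stands still between calls to the robot, and variables do not carry over. Pictures are saved under pics/ and viewed, and the job is handed in when it is done.

```bash
mkdir -p pics
cat > h.py <<'E'
import numpy as np, cv2
from station import arm
def grab(n):
    d=arm.get_image(n); return d
def px2ray(d,u,v):
    u=np.atleast_1d(u).astype(float);v=np.atleast_1d(v).astype(float)
    K=np.array([[d["fx"],0,d["cx"]],[0,d["fy"],d["cy"]],[0,0,1.]])
    p=cv2.undistortPoints(np.stack([u,v],-1)[:,None,:],K,np.array([d["k1"],0,0,0,0.]))[:,0]
    return np.c_[p,np.ones(len(p))]
def onplane(d,u,v,z):
    r=px2ray(d,u,v)@d["pose"][:3,:3].T; o=d["pose"][:3,3]
    return o+r*((z-o[2])/r[:,2])[:,None]
def pts(d,u,v):
    r=px2ray(d,u,v); z=d["z_map"][np.atleast_1d(v).astype(int),np.atleast_1d(u).astype(int)]
    return (r*z[:,None])@d["pose"][:3,:3].T+d["pose"][:3,3]
def save(d,n): cv2.imwrite("pics/"+n,d["image"][:,:,::-1])
E
python3 - <<'E'
from h import *
import pickle
for n in("top","side"):
    d=grab(n);save(d,n+"0.png");pickle.dump(d,open(n+"0.pkl","wb"))
    print(n,d["pose"].round(3).tolist(),d["fx"],d["k1"])
s=arm.state();print({k:np.round(v,3).tolist() for k,v in s.items()})
E
```

```text
top [[0.011, -0.987, 0.163, 0.392], [-1.0, -0.011, -0.001, -0.004], [0.003, -0.163, -0.987, 1.163], [0.0, 0.0, 0.0, 1.0]] 413.2997956938374 -0.10864860048801685
side [[0.97, -0.131, 0.204, 0.368], [-0.242, -0.504, 0.829, -0.857], [-0.006, -0.854, -0.52, 0.674], [0.0, 0.0, 0.0, 1.0]] 421.1230030572836 -0.021599184149149617
{'time_s': 0.1, 'joint_pos': [-1.41, 0.478, 0.022, 1.556, -0.012, 1.109, -0.083], 'joint_vel': [0.0, -0.002, -0.001, -0.002, 0.0, -0.0, -0.003], 'tau': [0.004, -59.776, 1.613, -28.196, 0.013, 0.005, 0.0], 'ee_pos': [0.179, 0.65, 0.23], 'tcp_rot': [-1.326, -1.008, 1.01], 'contact_force': [-0.225, -0.757, -0.206], 'moment': [-0.0, 0.005, -0.017], 'opening': 0.086}
```

View pics/top0.png

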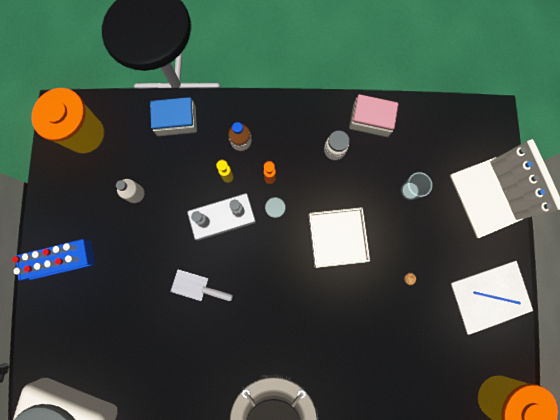

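View pics/side0.png

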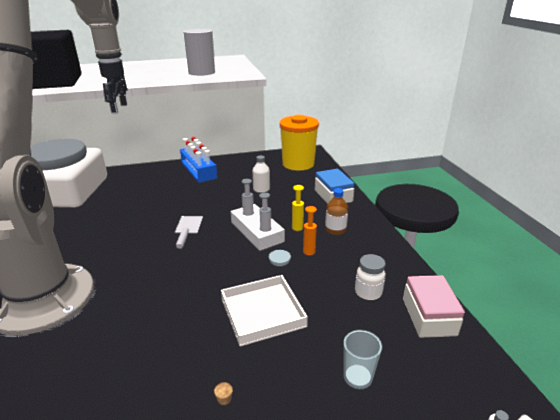

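```bash
cat >> h.py <<'E'
def proj(d,P):
    P=np.atleast_2d(P); T=np.linalg.inv(d["pose"])
    c=P@T[:3,:3].T+T[:3,3]
    K=np.array([[d["fx"],0,d["cx"]],[0,d["fy"],d["cy"]],[0,0,1.]])
    return cv2.projectPoints(c,np.zeros(3),np.zeros(3),K,np.array([d["k1"],0,0,0,0.]))[0][:,0]
E
python3 - <<'E'
from h import *
import pickle
from scipy.spatial.transform import Rotation as R
s=arm.state(); print(R.from_rotvec(s["tcp_rot"]).as_matrix().round(3), s["ee_pos"])
D={n:pickle.load(open(n+"0.pkl","rb")) for n in("top","side")}
for n in D: print(n,proj(D[n],[s["ee_pos"],[0,0,0],[.179,.65,0]]).round(0))
d=D["top"]
for n,u,v in [("plA",237,206),("plB",199,215),("blk",222,216),("tray",339,238),("dish",275,207)]:
    print(n,pts(d,u,v).round(3))
d=D["side"]
for n,u,v in [("c1",247,190),("p1",247,184),("c2",265,215),("p2",265,199),("tray",264,310)]:
    print(n,pts(d,u,v).round(3))
im=cv2.resize(D["side"]["image"][160:270,200:340],None,fx=5,fy=5,interpolation=cv2.INTER_CUBIC);cv2.imwrite("pics/sc.png",im[:,:,::-1])
im=cv2.resize(D["top"]["image"][150:260,150:300],None,fx=5,fy=5,interpolation=cv2.INTER_CUBIC);cv2.imwrite("pics/tc.png",im[:,:,::-1])
E
```

```text
[[ 0.266 -0.    -0.964]
 [ 0.964 -0.002  0.266]
 [-0.002 -1.    -0.   ]] [0.17916078 0.65023321 0.23043739]
top [[ -6. 359.]
 [274. 419.]
 [ 45. 345.]]
side [[119. 113.]
 [ 41. 298.]
 [132. 174.]]
plA [[0.56  0.097 0.146]]
plB [[0.536 0.192 0.143]]
blk [[0.548 0.147 0.042]]
tray [[ 0.495 -0.179  0.001]]
dish [[0.579 0.002 0.015]]
c1 [[0.536 0.192 0.119]]
p1 [[0.537 0.192 0.137]]
c2 [[0.564 0.087 0.093]]
p2 [[0.567 0.096 0.136]]
tray [[ 0.503 -0.172  0.005]]
```

View pics/sc.png

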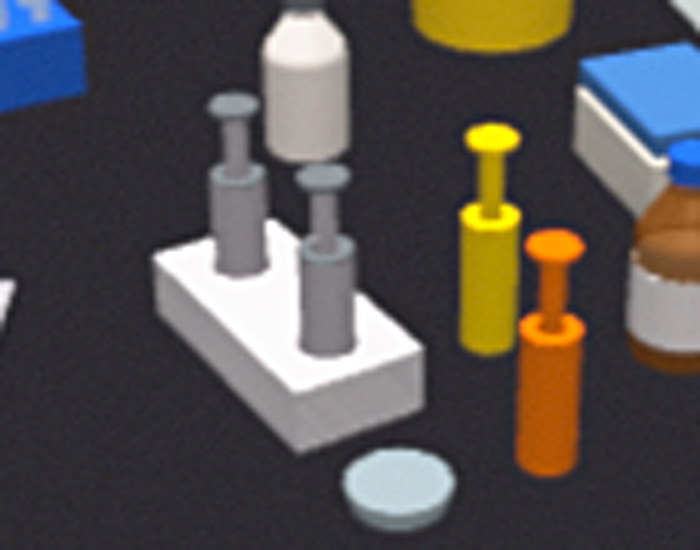

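View pics/tc.png

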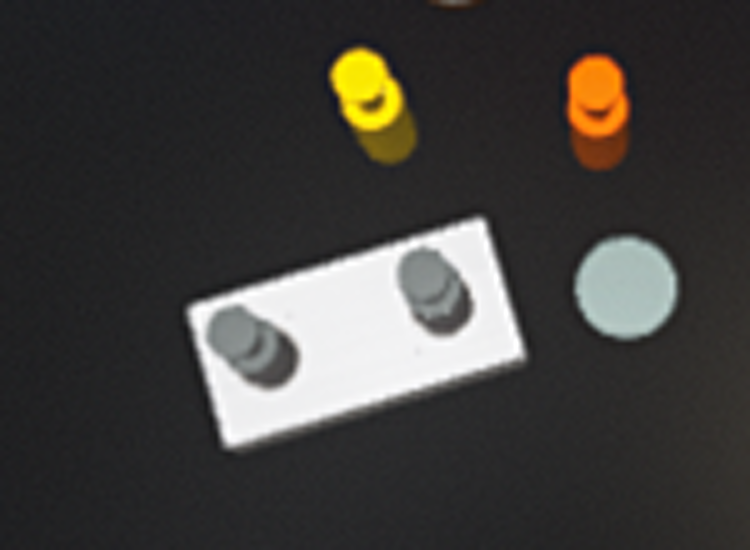

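```bash
cat > meas.py <<'E'
from h import *
import pickle
d=pickle.load(open("top0.pkl","rb"))
vv,uu=np.mgrid[0:420,0:560]
P=pts(d,uu.ravel(),vv.ravel()).reshape(420,560,3)
# block top: white mask
img=d["image"].astype(int)
white=(img.min(-1)>190)
def comp(m,u0,v0,r=80):
    n,l,st,c=cv2.connectedComponentsWithStats(m.astype(np.uint8)); return l==l[v0,u0]
b=comp(white,222,220)
cn=max(cv2.findContours(b.astype(np.uint8),0,1)[0],key=cv2.contourArea)
cw=onplane(d,cn[:,0,0],cn[:,0,1],.04)[:,:2].astype(np.float32)
r=cv2.minAreaRect(cw*1000);print("block",r)
t=comp(white,339,238);cn=max(cv2.findContours(t.astype(np.uint8),0,1)[0],key=cv2.contourArea)
for z in(.03,): 
  cw=onplane(d,cn[:,0,0],cn[:,0,1],z)[:,:2].astype(np.float32);print("tray",cv2.minAreaRect(cw*1000))
box=np.zeros((420,560),bool);box[190:232,185:258]=1
print([ (np.round(P[v,u],3).tolist(),img[v,u].tolist()) for u,v in [(197,216),(204,220),(235,206),(238,211)]])
for nm,u0,u1 in(("B",185,220),("A",222,258)):
    m=box&(P[...,2]>.13);m[:,:u0]=0;m[:,u1:]=0
    v,u=np.nonzero(m);w=onplane(d,u,v,.15);print(nm,len(u),u.mean(),v.mean(),w.mean(0).round(4),"z",np.median(P[m][:,2]).round(4),np.ptp(w,0))
E
python3 meas.py
python3 - <<'E'
from h import *
import pickle
d=pickle.load(open("side0.pkl","rb"))
vv,uu=np.mgrid[0:420,0:560]
P=pts(d,uu.ravel(),vv.ravel()).reshape(420,560,3)
for nm,u0,u1,v0,v1 in(("B",238,256,178,186),("A",256,275,192,200)):
    m=np.zeros((420,560),bool);m[v0:v1,u0:u1]=1
    m&=(P[...,2]>.141)&(P[...,2]<.17)
    v,u=np.nonzero(m);w=onplane(d,u,v,.149);print(nm,len(u),u.mean(),v.mean(),w.mean(0).round(4),np.ptp(w,0),P[m].mean(0))
# heights of other objects
for n,u,v in [("orange",312,212),("yellow",298,190),("wash",262,165),("dish",280,258)]: print(n,pts(d,u,v).round(3))
E
```

```text
block ((549.0555419921875, 151.80860900878906), (80.13140106201172, 169.36911010742188), 17.618526458740234)
tray ((495.96063232421875, -173.1956787109375), (150.5580596923828, 148.70208740234375), 7.786287784576416)
[([0.534, 0.197, 0.143], [135, 141, 141]), ([0.529, 0.186, 0.099], [127, 134, 132]), ([0.559, 0.101, 0.148], [140, 145, 145]), ([0.554, 0.098, 0.101], [144, 151, 149])]
B 92 196.52173913043478 215.69565217391303 [0.5334 0.1963 0.15  ] z 0.1442 [0.07793654 0.07263172 0.        ]
A 101 234.67326732673268 204.9009900990099 [0.5616 0.102  0.15  ] z 0.1451 [0.08542076 0.06995162 0.        ]
B 42 245.88095238095238 181.0 [0.5337 0.1886 0.149 ] [0.02547839 0.02885016 0.        ] [0.53475311 0.1955381  0.14548519]
A 52 263.59615384615387 195.1346153846154 [0.5638 0.0952 0.149 ] [0.02642021 0.03292207 0.        ] [0.5650724  0.10143485 0.14553969]
orange [[0.669 0.008 0.132]]
yellow [[0.667 0.127 0.134]]
wash [[0.623 0.394 0.097]]
dish [[ 0.581 -0.009  0.017]]
```

```bash
for i in 1 2 3 4 ; do :; done
python3 -m creep '[[[-0.34,0,-0.46,0,0],[-0.68,0,-0.92,0,0],[-0.68,0,-0.92,0,0]]]'
python3 -m creep '[[[-0.34,0,-0.46,0,0],[-0.68,0,-0.92,0,0],[-0.68,0,-0.92,0,0]]]'
python3 -m creep '[[[-0.34,0,-0.46,0,0],[-0.68,0,-0.92,0,0],[-0.68,0,-0.92,0,0]]]'
```

```text
time_s: 0.48
ee_pos: [0.2548, 0.5564, 0.2312]
tcp_rot: [-1.331, -1.003, 1.003]
contact_force: [0.1, 1.1, -0.3]
opening: 0.0322
time_s: 0.85
ee_pos: [0.3241, 0.4669, 0.2312]
tcp_rot: [-1.33, -1.003, 1.004]
contact_force: [-0.6, 0.7, 0.3]
opening: -0.0002
time_s: 1.23
ee_pos: [0.3938, 0.3776, 0.2313]
tcp_rot: [-1.329, -1.004, 1.004]
contact_force: [0.3, 0.8, -0.2]
opening: 0.0002
```

```bash
python3 -m creep '[[[-0.34,0,-0.46,0,0],[-0.68,0,-0.92,0,0],[-0.68,0,-0.92,0,0]]]'
python3 -m creep '[[[-0.34,0,-0.46,0,0],[-0.68,0,-0.92,0,0],[-0.68,0.2,-0.92,0,0],[-0.68,0.5,-0.92,0,0],[-0.68,0.5,-0.92,0,0],[-0.68,0.5,-0.92,0,0]]]'
python3 - <<'E'
from h import *
for n in("top","side"):
    d=grab(n); c=(slice(150,260),slice(150,300)) if n=="top" else (slice(150,260),slice(200,340))
    cv2.imwrite("pics/%s1.png"%n,cv2.resize(d["image"][c],None,fx=5,fy=5,interpolation=cv2.INTER_CUBIC)[:,:,::-1])
print(arm.state()["ee_pos"],arm.state()["contact_force"])
E
```

```text
time_s: 1.6
ee_pos: [0.464, 0.2882, 0.2313]
tcp_rot: [-1.328, -1.005, 1.004]
contact_force: [-0.9, -0.1, 0.6]
opening: -0.0001
time_s: 2.35
ee_pos: [0.5324, 0.2027, 0.182]
tcp_rot: [-1.323, -1.011, 1.01]
contact_force: [0.9, 0.3, 1.2]
opening: 0.0
[0.53293334 0.20209514 0.18254682] [ 0.49404298  0.22647019 -0.73217708]
```

View pics/side1.png

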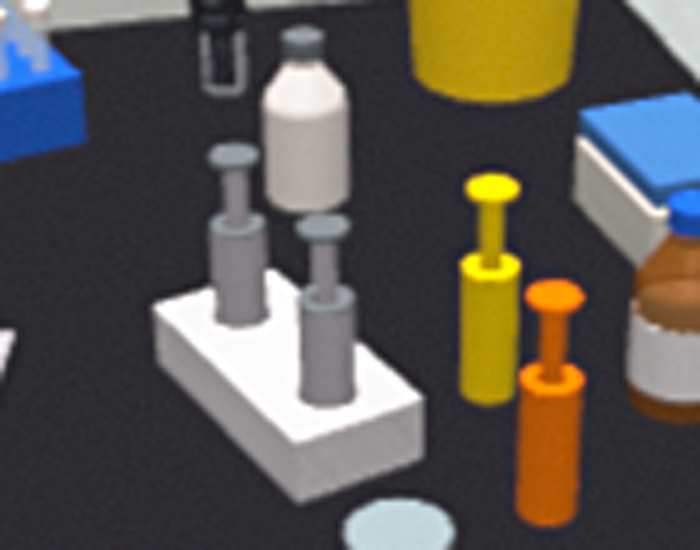

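View pics/top1.png

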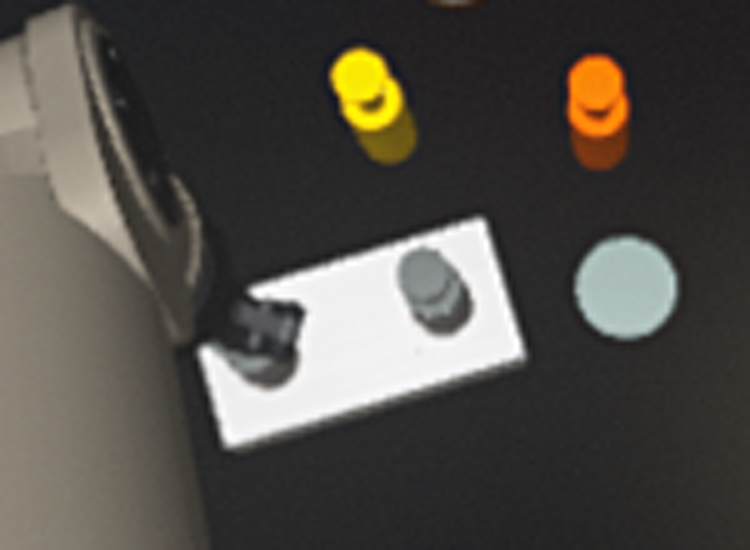

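Run:
```python
from h import *
import pickle
p=arm.state()["ee_pos"]
for n,o in(("top",(150,150)),("side",(200,150))):
    d=pickle.load(open(n+"0.pkl","rb"))
    for q in (p,[.5339,.1995,.15],[.5642,.1042,.15],[.5339,.1995,.10],[.5642,.1042,.10]): print(n,((proj(d,q)[0]-o)*5).round(0))
```

```text
top [208. 320.]
top [226. 327.]
top [419. 269.]
top [245. 341.]
top [429. 285.]
side [221.  90.]
side [226. 145.]
side [315. 216.]
side [230. 223.]
side [317. 298.]
```

```bash
python3 -m creep '[[[-0.04,0.1,-0.02,0,0],[-0.04,0.2,-0.02,0,0],[-0.04,0.25,-0.02,0,0],[-0.04,0.26,-0.02,0,0]]]'
python3 -m creep '[[[0,0.015,0,0,0],[0,0.03,0,0,0],[0,0.045,0,0,0],[0,0.06,0,0,0]]]'
python3 -m creep '[[[0,0.015,0,0,0],[0,0.03,0,0,0],[0,0.045,0,0,0],[0,0.06,0,0,0]]]'
```

```text
time_s: 2.95
ee_pos: [0.533, 0.1963, 0.1547]
tcp_rot: [-1.324, -1.008, 1.01]
contact_force: [-0.0, -0.8, -0.3]
opening: -0.0001
time_s: 3.45
ee_pos: [0.5333, 0.1965, 0.1493]
tcp_rot: [-1.324, -1.009, 1.009]
contact_force: [-0.1, 0.5, -0.1]
opening: 0.0003
time_s: 3.95
ee_pos: [0.5335, 0.1964, 0.1434]
tcp_rot: [-1.325, -1.009, 1.009]
contact_force: [-0.6, -0.2, 1.2]
opening: -0.0
```

```bash
python3 -m creep '[[[0,0.015,0,0,0],[0,0.03,0,0,0],[0,0.03,0,0,0]]]'
python3 -m creep '[[[0,0.015,0,0,0],[0,0.03,0,0,0],[0,0.03,0,0,0]]]'
python3 - <<'E'
from h import *
d=grab("side"); c=(slice(150,260),slice(200,340))
cv2.imwrite("pics/s2.png",cv2.resize(d["image"][c],None,fx=5,fy=5,interpolation=cv2.INTER_CUBIC)[:,:,::-1])
E
```

```text
time_s: 4.32
ee_pos: [0.5333, 0.1965, 0.1401]
tcp_rot: [-1.324, -1.009, 1.009]
contact_force: [-0.8, 0.0, -0.4]
opening: 0.0
time_s: 4.7
ee_pos: [0.5332, 0.1964, 0.1371]
tcp_rot: [-1.324, -1.009, 1.009]
contact_force: [0.2, 0.2, 0.3]
opening: -0.0
```

View pics/s2.png

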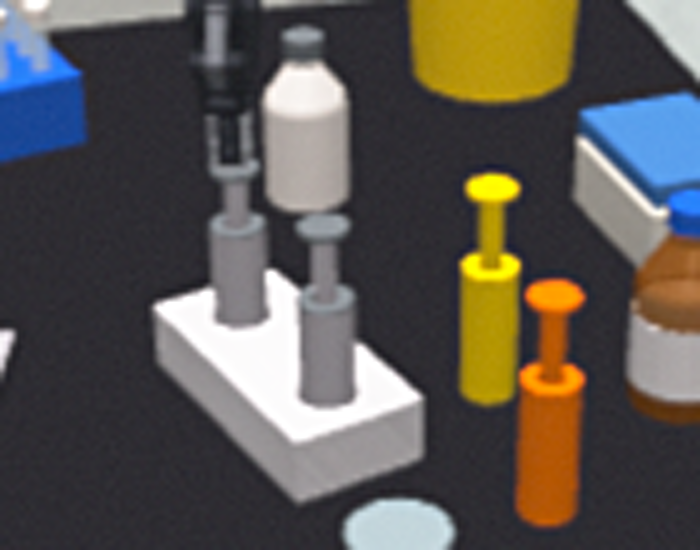

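```bash
python3 -m creep '[[[0,0.02,0,0,0],[0,0.04,0,0,0]]]'
python3 -m creep '[[[0,0.02,0,0,0],[0,0.04,0,0,0]]]'
```

```text
time_s: 5.0
ee_pos: [0.5333, 0.1965, 0.1332]
tcp_rot: [-1.324, -1.009, 1.009]
contact_force: [0.1, 0.5, 2.3]
opening: -0.0002
time_s: 5.25
ee_pos: [0.5333, 0.1964, 0.1291]
tcp_rot: [-1.324, -1.009, 1.009]
contact_force: [0.1, 0.4, 1.9]
opening: -0.0
```

```bash
python3 -m creep '[[[0,0.015,0,0,0],[0,0.03,0,0,0]]]'
python3 -m creep '[[[0,0.015,0,0,0],[0,0.03,0,0,0]]]'
```

```text
time_s: 5.5
ee_pos: [0.5333, 0.1964, 0.1262]
tcp_rot: [-1.324, -1.009, 1.009]
contact_force: [-0.3, 0.1, 1.9]
opening: -0.0001
time_s: 5.75
ee_pos: [0.5333, 0.1964, 0.1232]
tcp_rot: [-1.324, -1.009, 1.009]
contact_force: [-1.2, -0.5, 2.7]
opening: 0.0002
```

```bash
python3 -m creep '[[[0,0.01,0,0,0],[0,0.02,0,0,0]]]'
python3 -m creep '[[[0,0.01,0,0,0],[0,0.02,0,0,0]]]'
```

```text
time_s: 6.0
ee_pos: [0.5333, 0.1964, 0.1212]
tcp_rot: [-1.324, -1.009, 1.009]
contact_force: [-0.0, -0.8, 1.2]
opening: 0.0002
time_s: 6.25
ee_pos: [0.5333, 0.1964, 0.1193]
tcp_rot: [-1.324, -1.009, 1.009]
contact_force: [0.4, -0.1, 1.5]
opening: -0.0
```

```bash
python3 -m creep '[[[0,0.01,0,0,0],[0,0.02,0,0,0]]]'
python3 -m creep '[[[0,0.01,0,0,0],[0,0.02,0,0,0]]]'
python3 -m creep '[[[0,0.01,0,0,0],[0,0.02,0,0,0]]]'
```

```text
time_s: 6.5
ee_pos: [0.5333, 0.1964, 0.1172]
tcp_rot: [-1.324, -1.009, 1.009]
contact_force: [0.0, -0.2, 2.1]
opening: 0.0
time_s: 6.75
ee_pos: [0.5333, 0.1964, 0.1152]
tcp_rot: [-1.324, -1.009, 1.009]
contact_force: [-0.9, 0.4, 2.1]
opening: -0.0
time_s: 7.0
ee_pos: [0.5334, 0.1965, 0.1133]
tcp_rot: [-1.324, -1.009, 1.009]
contact_force: [-0.8, -1.4, 2.5]
opening: 0.0002
```

```bash
python3 -m creep '[[[0,0.01,0,0,0],[0,0.02,0,0,0]]]'
python3 -m creep '[[[0,0.01,0,0,0],[0,0.02,0,0,0]]]'
```

```text
time_s: 7.25
ee_pos: [0.5335, 0.1965, 0.1115]
tcp_rot: [-1.324, -1.009, 1.009]
contact_force: [-1.3, -0.1, 4.9]
opening: 0.0003
time_s: 7.5
ee_pos: [0.5336, 0.1965, 0.1096]
tcp_rot: [-1.324, -1.009, 1.008]
contact_force: [-1.3, -1.4, 6.0]
opening: -0.0
```

```bash
python3 -m creep '[[[0,0.01,0,0,0],[0,0.02,0,0,0],[0,0.02,0,0,0]]]'
python3 -m creep '[[[0,-0.02,0,0,0],[0,-0.05,0,0,0],[0,-0.2,0,0,0],[0,-0.5,0,0,0],[0,-0.73,0,0,0],[0,-0.73,0,0,0]]]'
python3 - <<'E'
from h import *
d=grab("side"); c=(slice(150,260),slice(200,340))
cv2.imwrite("pics/s3.png",cv2.resize(d["image"][c],None,fx=5,fy=5,interpolation=cv2.INTER_CUBIC)[:,:,::-1])
s=arm.state();p=s["ee_pos"];print(p)
from scipy.spatial.transform import Rotation as R
M=R.from_rotvec(s["tcp_rot"]).as_matrix();print(M.T@(np.array([.5635,.102,.156])-p))
E
```

```text
time_s: 7.88
ee_pos: [0.5336, 0.1966, 0.1078]
tcp_rot: [-1.324, -1.01, 1.008]
contact_force: [-2.3, -0.7, 7.0]
opening: 0.0
time_s: 8.62
ee_pos: [0.5347, 0.1969, 0.1827]
tcp_rot: [-1.325, -1.013, 1.005]
contact_force: [0.6, -0.1, -0.5]
opening: -0.0002
[0.53373907 0.19665418 0.18130544]
[-0.08338737  0.02525739 -0.05379687]
```

View pics/s3.png

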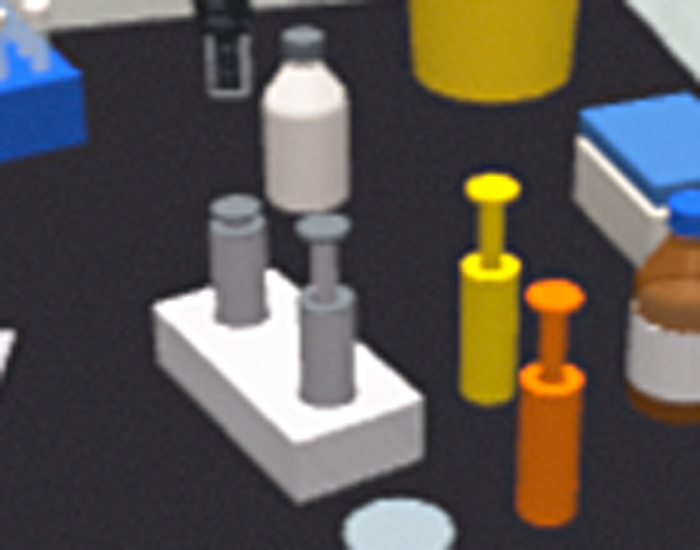

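B's plunger slid freely to its cushion and stayed home (plate at ~(237,207) in the crop, just above the barrel). Now A.

```bash
python3 -m creep '[[[-0.42,0,-0.27,0,0],[-0.83,0,-0.54,0,0],[-0.83,0.1,-0.54,0,0],[-0.83,0.2,-0.54,0,0],[-0.83,0.25,-0.54,0,0],[-0.83,0.25,-0.54,0,0]]]'
python3 -m creep '[[[0,0.02,0,0,0],[0,0.04,0,0,0],[0,0.06,0,0,0],[0,0.08,0,0,0]]]'
python3 -m creep '[[[0,0.02,0,0,0],[0,0.04,0,0,0]]]'
python3 - <<'E'
from h import *
d=grab("side"); c=(slice(150,260),slice(200,340))
cv2.imwrite("pics/s4.png",cv2.resize(d["image"][c],None,fx=5,fy=5,interpolation=cv2.INTER_CUBIC)[:,:,::-1])
E
```

```text
time_s: 9.43
ee_pos: [0.5626, 0.1032, 0.1545]
tcp_rot: [-1.323, -1.009, 1.011]
contact_force: [0.4, -0.1, 0.2]
opening: -0.0003
time_s: 9.93
ee_pos: [0.5633, 0.1021, 0.1472]
tcp_rot: [-1.324, -1.009, 1.009]
contact_force: [-0.3, -0.7, 1.0]
opening: 0.0001
time_s: 10.18
ee_pos: [0.5635, 0.102, 0.1434]
tcp_rot: [-1.325, -1.009, 1.009]
contact_force: [-0.8, 0.2, 2.0]
opening: -0.0
```

View pics/s4.png

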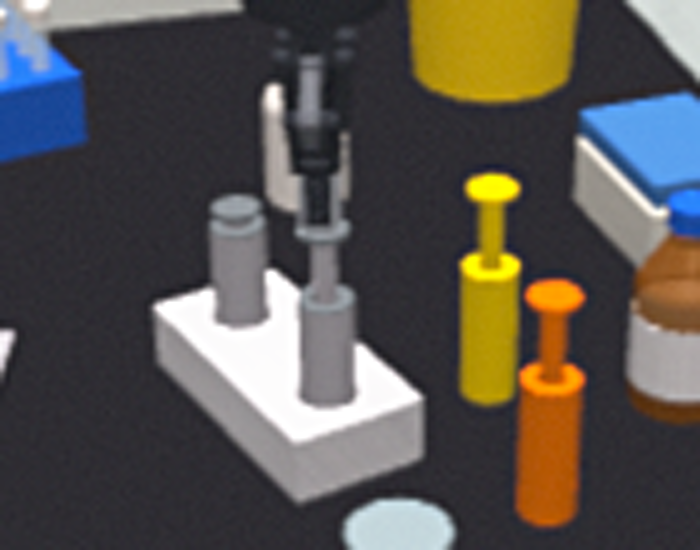

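Fingertips sit centred on plate A at (322,228). Continue.

```bash
python3 -m creep '[[[0,0.02,0,0,0],[0,0.04,0,0,0]]]'
python3 -m creep '[[[0,0.02,0,0,0],[0,0.04,0,0,0]]]'
python3 -m creep '[[[0,0.01,0,0,0],[0,0.02,0,0,0]]]'
python3 -m creep '[[[0,0.01,0,0,0],[0,0.02,0,0,0]]]'
```

```text
time_s: 10.48
ee_pos: [0.5634, 0.1021, 0.1393]
tcp_rot: [-1.325, -1.009, 1.009]
contact_force: [-1.3, -0.0, 2.3]
opening: 0.0003
time_s: 10.72
ee_pos: [0.5634, 0.1021, 0.1352]
tcp_rot: [-1.324, -1.009, 1.009]
contact_force: [-0.5, -1.0, 2.4]
opening: 0.0004
time_s: 10.98
ee_pos: [0.5633, 0.1021, 0.1332]
tcp_rot: [-1.324, -1.009, 1.009]
contact_force: [0.1, -0.3, 1.2]
opening: -0.0002
time_s: 11.22
ee_pos: [0.5634, 0.1021, 0.1313]
tcp_rot: [-1.325, -1.009, 1.009]
contact_force: [0.4, 0.0, 1.8]
opening: 0.0006
```

```bash
python3 -m creep '[[[0,0.01,0,0,0],[0,0.02,0,0,0]]]'
python3 -m creep '[[[0,0.01,0,0,0],[0,0.02,0,0,0]]]'
```

```text
time_s: 11.48
ee_pos: [0.5634, 0.1021, 0.1293]
tcp_rot: [-1.324, -1.009, 1.009]
contact_force: [-0.5, -0.2, 3.4]
opening: -0.0002
time_s: 11.72
ee_pos: [0.5635, 0.1021, 0.1275]
tcp_rot: [-1.325, -1.009, 1.009]
contact_force: [-1.4, 0.1, 4.7]
opening: -0.0001
```

```bash
python3 -m creep '[[[0,0.01,0,0,0],[0,0.02,0,0,0]]]'
```

```text
time_s: 11.98
ee_pos: [0.5636, 0.1021, 0.1256]
tcp_rot: [-1.325, -1.009, 1.008]
contact_force: [-1.3, 0.4, 6.8]
opening: -0.0002
```

Resistance climbed 2→3.4→4.7→6.8 N from ~20 mm: A is jammed. Stop and release.

```bash
python3 -m creep '[[[0,-0.03,0,0,0],[0,-0.15,0,0,0],[0,-0.4,0,0,0],[0,-0.55,0,0,0.5],[0,-0.55,0,0,1],[0,-0.55,0,0,1],[0,-0.55,0,0,1],[0,-0.55,0,0,1]]]'
python3 - <<'E'
from h import *
import pickle
for n,c in (("side",(slice(150,260),slice(200,340))),("top",(slice(150,260),slice(150,300)))):
    d=grab(n); pickle.dump(d,open(n+"5.pkl","wb"))
    cv2.imwrite("pics/%s5.png"%n,cv2.resize(d["image"][c],None,fx=5,fy=5,interpolation=cv2.INTER_CUBIC)[:,:,::-1])
s=arm.state();print(s["ee_pos"],s["opening"])
E
```

```text
time_s: 12.98
ee_pos: [0.563, 0.102, 0.1797]
tcp_rot: [-1.324, -1.008, 1.01]
contact_force: [-0.8, -0.7, 0.3]
opening: 0.0851
[0.56317072 0.10201939 0.17993589] 0.08512978207213984
```

View pics/side5.png

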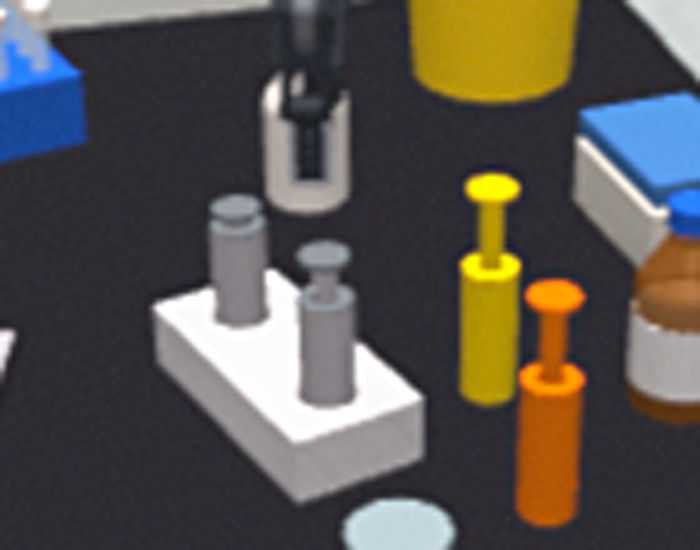

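View pics/top5.png

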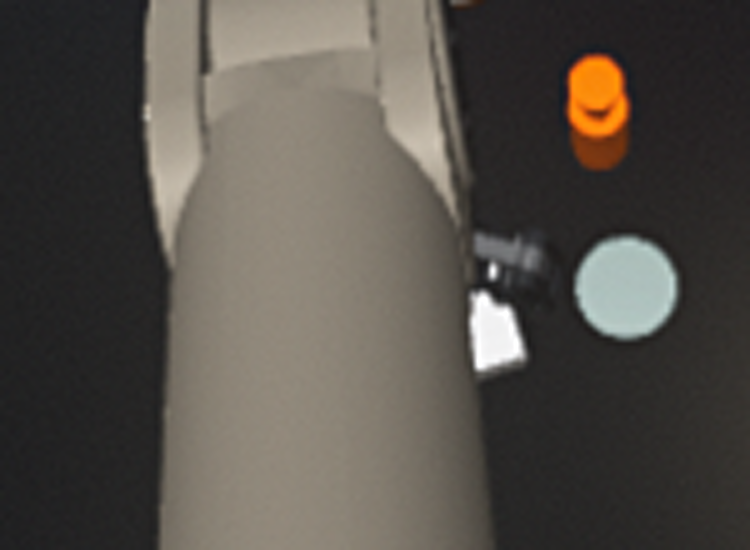

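```bash
python3 -m creep '[[[0,0.25,0,0,1],[0,0.5,0,0,1],[0,0.75,0,0,1],[0,0.75,0,0,1]]]'
python3 -m creep '[[[0,0.15,0,0,1],[0,0.3,0,0,1],[0,0.36,0,0,1],[0,0.36,0,0,1],[0,0.36,0,0,0.46],[0,0.36,0,0,0.46],[0,0.36,0,0,0.46],[0,0.36,0,0,0.46]]]'
python3 - <<'E'
from h import *
for n,c in (("side",(slice(150,260),slice(200,340))),):
    d=grab(n)
    cv2.imwrite("pics/%s6.png"%n,cv2.resize(d["image"][c],None,fx=5,fy=5,interpolation=cv2.INTER_CUBIC)[:,:,::-1])
s=arm.state();print(s["ee_pos"],s["opening"],s["contact_force"],s["moment"])
E
```

```text
time_s: 13.58
ee_pos: [0.5618, 0.1017, 0.1036]
tcp_rot: [-1.323, -1.006, 1.012]
contact_force: [0.0, 0.3, 0.5]
opening: 0.0852
time_s: 14.58
ee_pos: [0.5634, 0.1021, 0.0695]
tcp_rot: [-1.325, -1.009, 1.009]
contact_force: [-0.5, 0.1, 0.2]
opening: 0.039
[0.56335969 0.10209168 0.06941157] 0.039872431138416 [ 9.30198856e-02  4.90669422e-01 -4.89195023e-04] [ 0.01060568 -0.00076775 -0.01940708]
```

View pics/side6.png

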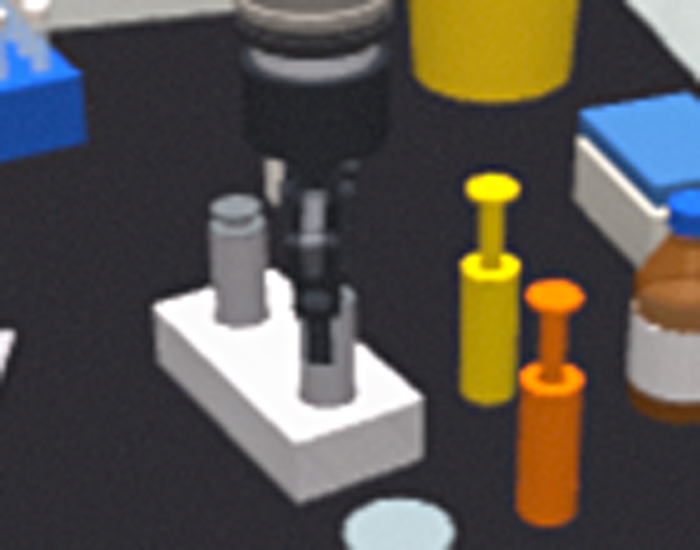

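```bash
python3 -m creep '[[[0,0,0,0,0.4],[0,0,0,0,0.4],[0,0,0,0,0.4]]]'
python3 -m creep '[[[0,0,0,0,0.4]]]'
```

```text
time_s: 15.0
ee_pos: [0.5634, 0.1022, 0.0693]
tcp_rot: [-1.324, -1.009, 1.009]
contact_force: [0.7, 1.5, 0.3]
opening: 0.0341
time_s: 15.12
ee_pos: [0.5634, 0.1022, 0.0693]
tcp_rot: [-1.324, -1.009, 1.009]
contact_force: [-0.2, 0.7, -0.1]
opening: 0.0339
```

```bash
python3 -m creep '[[[0.01,0,0,0,0.4],[0.01,0,0,0,0],[0.01,0,0,0,0],[0.01,0,0,0,0],[0.01,0,0,0,0]]]'
python3 -m creep '[[[0,0,0,0,0]]]'
```

```text
time_s: 15.75
ee_pos: [0.5637, 0.1032, 0.0695]
tcp_rot: [-1.324, -1.009, 1.009]
contact_force: [-1.0, 0.9, 6.0]
opening: 0.0306
time_s: 15.88
ee_pos: [0.5638, 0.1032, 0.0695]
tcp_rot: [-1.324, -1.009, 1.009]
contact_force: [-1.4, 1.4, 5.6]
opening: 0.0307
```

```bash
python3 -m creep '[[[0,-0.03,0,0,0],[0,-0.08,0,0,0],[0,-0.14,0,0,0],[0,-0.2,0,0,0],[0,-0.2,0,0,0]]]'
python3 -m creep '[[[0,-0.1,0,0,0],[0,-0.25,0,0,0],[0,-0.45,0,0,0],[0,-0.5,0,0,0],[0,-0.5,0,0,0]]]'
python3 - <<'E'
from h import *
for n,c in (("side",(slice(110,260),slice(200,340))),):
    d=grab(n)
    cv2.imwrite("pics/%s7.png"%n,cv2.resize(d["image"][c],None,fx=4,fy=4,interpolation=cv2.INTER_CUBIC)[:,:,::-1])
s=arm.state();print(s["ee_pos"],s["opening"],s["contact_force"])
from scipy.spatial.transform import Rotation as R
M=R.from_rotvec(s["tcp_rot"]).as_matrix();print(M.T@(np.array([.496,-.173,.14])-s["ee_pos"]))
E
```

```text
time_s: 16.5
ee_pos: [0.564, 0.103, 0.0899]
tcp_rot: [-1.325, -1.01, 1.008]
contact_force: [-0.1, -0.2, -3.2]
opening: 0.0306
time_s: 17.12
ee_pos: [0.5638, 0.1031, 0.1398]
tcp_rot: [-1.325, -1.01, 1.008]
contact_force: [-0.6, -0.3, -2.7]
opening: 0.0309
[0.56334872 0.10303894 0.13917279] 0.030863389316098548 [-0.44060512  0.63474515 -2.74498368]
[-0.28401275 -0.00082736 -0.00837298]
```

View pics/side7.png

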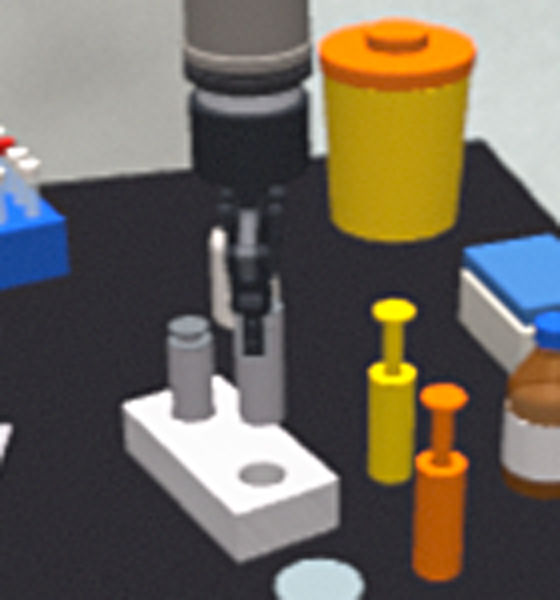

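```bash
python3 -m creep '[[[-0.15,0,0,0,0],[-0.4,0,0,0,0],[-0.7,0,-0.02,0,0],[-0.95,0,-0.03,0,0]]]'
python3 -m creep '[[[-0.3,0,0,0,0],[-0.6,0,0,0,0],[-0.8,0,-0.02,0,0],[-0.95,0,-0.03,0,0]]]'
python3 -m creep '[[[-0.3,0,0,0,0],[-0.6,0,0,0,0],[-0.8,0,-0.02,0,0],[-0.93,0,-0.03,0,0],[-0.93,0,-0.03,0,0],[-0.93,0,-0.03,0,0],[-0.93,0,-0.03,0,0]]]'
python3 - <<'E'
from h import *
for n,c in (("side",(slice(150,370),slice(180,380))),("top",(slice(150,300),slice(250,450)))):
    d=grab(n)
    cv2.imwrite("pics/%s8.png"%n,cv2.resize(d["image"][c],None,fx=2.7,fy=2.7,interpolation=cv2.INTER_CUBIC)[:,:,::-1])
s=arm.state();print(s["ee_pos"],s["opening"],s["contact_force"])
E
```

```text
time_s: 17.68
ee_pos: [0.54, 0.0081, 0.1387]
tcp_rot: [-1.325, -1.006, 1.009]
contact_force: [-0.1, -0.7, -2.1]
opening: 0.0308
time_s: 18.18
ee_pos: [0.5178, -0.0837, 0.1388]
tcp_rot: [-1.325, -1.006, 1.008]
contact_force: [1.0, 1.4, -2.9]
opening: 0.0305
time_s: 19.05
ee_pos: [0.4974, -0.1711, 0.1392]
tcp_rot: [-1.323, -1.01, 1.01]
contact_force: [-0.6, -0.3, -2.4]
opening: 0.031
[ 0.49733561 -0.17140736  0.13925086] 0.030585672066988888 [ 0.38799374 -0.09029931 -2.54237932]
```

View pics/side8.png

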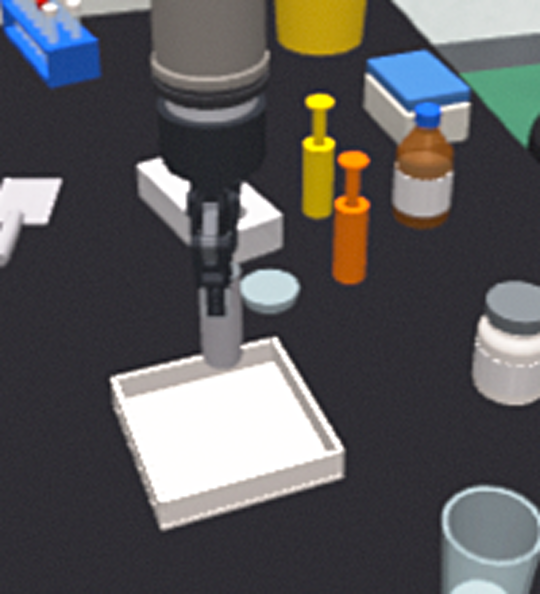

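View pics/top8.png

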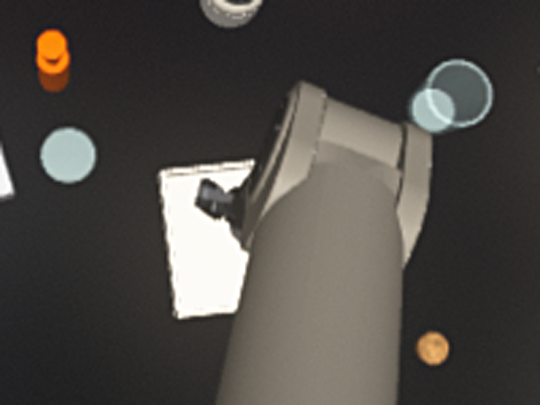

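```bash
python3 -m creep '[[[0,0.15,0,0,0],[0,0.35,0,0,0],[0,0.55,0,0,0],[0,0.68,0,0,0],[0,0.73,0,0,0],[0,0.73,0,0,0],[0,0.73,0,0,0]]]'
python3 -m creep '[[[0,0.01,0,0,0],[0,0.02,0,0,0],[0,0.03,0,0,0],[0,0.03,0,0,0]]]'
python3 -m creep '[[[0,0.01,0,0,0],[0,0.02,0,0,0],[0,0.02,0,0,0]]]'
```

```text
time_s: 20.02
ee_pos: [0.4976, -0.1724, 0.0668]
tcp_rot: [-1.325, -1.01, 1.008]
contact_force: [0.2, 0.5, -2.1]
opening: 0.0304
time_s: 20.52
ee_pos: [0.4971, -0.1722, 0.0632]
tcp_rot: [-1.324, -1.009, 1.009]
contact_force: [0.1, 0.4, -3.1]
opening: 0.0304
time_s: 20.9
ee_pos: [0.497, -0.1722, 0.0612]
tcp_rot: [-1.324, -1.009, 1.009]
contact_force: [-0.1, -1.3, -2.8]
opening: 0.0307
```

```bash
python3 -m creep '[[[0,0.01,0,0,0],[0,0.01,0,0,0]]]'
python3 -m creep '[[[0,0.01,0,0,0],[0,0.01,0,0,0]]]'
```

```text
time_s: 21.15
ee_pos: [0.4971, -0.1722, 0.0602]
tcp_rot: [-1.324, -1.009, 1.009]
contact_force: [-1.0, 0.5, -2.8]
opening: 0.0306
time_s: 21.4
ee_pos: [0.4971, -0.1722, 0.0592]
tcp_rot: [-1.324, -1.009, 1.009]
contact_force: [0.3, 0.1, -2.0]
opening: 0.0304
```

```bash
python3 -m creep '[[[0,0.005,0,0,0],[0,0.005,0,0,0]]]'
```

```text
time_s: 21.65
ee_pos: [0.4971, -0.1722, 0.0587]
tcp_rot: [-1.324, -1.009, 1.009]
contact_force: [-0.0, 0.0, -3.3]
opening: 0.0307
```

```bash
python3 -m creep '[[[0,0.005,0,0,0],[0,0.005,0,0,0]]]'
python3 -m creep '[[[0,0.005,0,0,0],[0,0.005,0,0,0]]]'
```

```text
time_s: 21.9
ee_pos: [0.4973, -0.1722, 0.0585]
tcp_rot: [-1.325, -1.009, 1.009]
contact_force: [-0.8, 0.0, 1.7]
opening: 0.0307
time_s: 22.15
ee_pos: [0.4974, -0.1723, 0.0585]
tcp_rot: [-1.325, -1.009, 1.008]
contact_force: [-1.1, 1.1, 7.2]
opening: 0.0304
```

```bash
python3 -m creep '[[[0,0.005,0,0,0],[0,0.005,0,0,0]]]'
python3 -m creep '[[[0,0,0,0,0]]]'
```

```text
time_s: 22.4
ee_pos: [0.4976, -0.1723, 0.0585]
tcp_rot: [-1.325, -1.01, 1.008]
contact_force: [-3.4, 1.1, 12.5]
opening: 0.0306
time_s: 22.52
ee_pos: [0.4976, -0.1723, 0.0585]
tcp_rot: [-1.325, -1.01, 1.008]
contact_force: [-3.5, 1.4, 13.1]
opening: 0.0302
```

```bash
python3 -m creep '[[[0,-0.005,0,0,0],[0,-0.01,0,0,0],[0,-0.01,0,0,0]]]'
python3 -m creep '[[[0,0,0,0,0.4],[0,0,0,0,0.45],[0,0,0,0,0.6],[0,0,0,0,1],[0,0,0,0,1],[0,0,0,0,1],[0,0,0,0,1],[0,0,0,0,1]]]'
python3 -m creep '[[[0,-0.1,0,0,1],[0,-0.3,0,0,1],[0,-0.6,0,0,1],[0,-0.9,0,0,1],[0,-1,0,0,1]]]'
python3 -m creep '[[[0,-0.5,0,0,1],[0,-0.8,0,0,1],[0,-0.8,0.3,0,1],[0,-0.8,0.6,0,1],[0,-0.8,0.6,0,1],[0,-0.8,0.6,0,1]]]'
python3 - <<'E'
from h import *
for n in ("side","top"):
    d=grab(n);save(d,n+"9.png")
E
```

```text
time_s: 22.9
ee_pos: [0.4973, -0.1722, 0.0585]
tcp_rot: [-1.325, -1.009, 1.009]
contact_force: [-1.5, 1.0, 5.0]
opening: 0.0307
time_s: 23.9
ee_pos: [0.4971, -0.1722, 0.0583]
tcp_rot: [-1.324, -1.009, 1.009]
contact_force: [-1.0, 0.2, -0.2]
opening: 0.0856
time_s: 24.52
ee_pos: [0.4981, -0.1725, 0.1605]
tcp_rot: [-1.327, -1.011, 1.007]
contact_force: [-0.1, 0.7, -0.5]
opening: 0.0857
time_s: 25.28
ee_pos: [0.4398, -0.1562, 0.2383]
tcp_rot: [-1.325, -1.009, 1.009]
contact_force: [-0.5, 0.2, -0.0]
opening: 0.0854
```

View pics/side9.png

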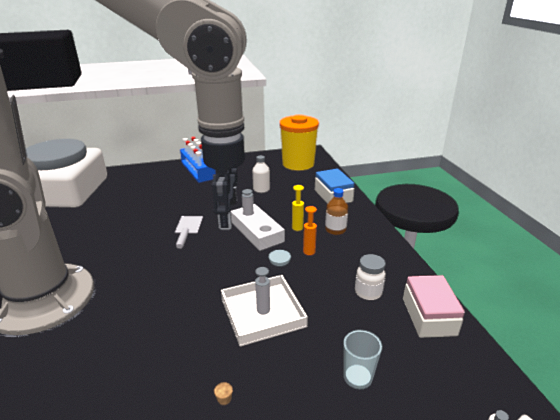

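View pics/top9.png

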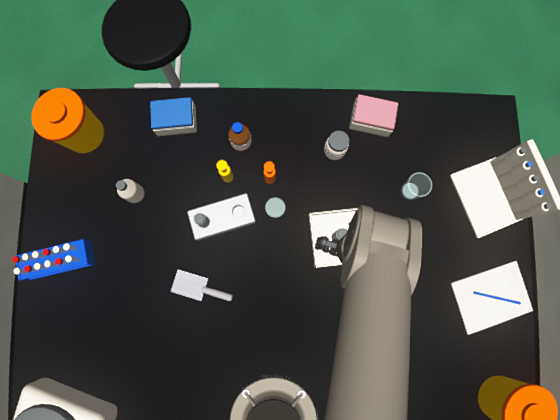

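Run:
```python
from h import *
im=cv2.imread("pics/side9.png");cv2.imwrite("pics/z9.png",np.hstack([cv2.resize(im[180:260,220:290],None,fx=5,fy=5),cv2.resize(im[260:340,225:295],None,fx=5,fy=5)]))
```

```text
(no output)
```

View pics/z9.png

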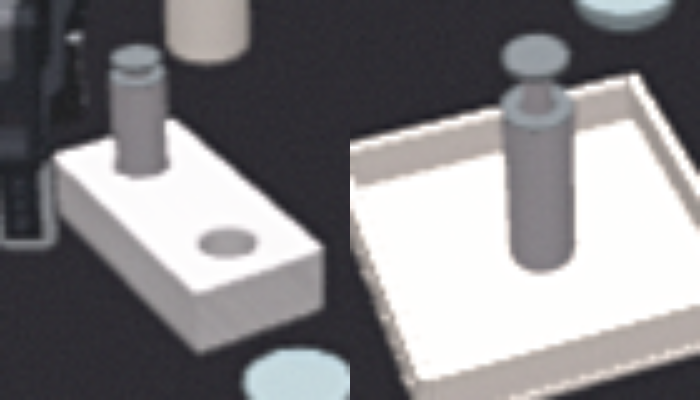

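B is seated with its plunger home (plate ~(135,58)). A stands upright in the tray, its plunger still part-way out (plate ~(535,55)). The gripper is clear of everything.

```bash
python3 -c "
from station import arm
print(arm.finish_job())"
```

```text
the job is handed in; nothing more can be done
None
```

Both cylinders are tested and the jammed one, A, is standing upright in the white tray. I handed the job in at about 25 s of the 61 s allowed.

- **Cylinder B (sound):** it slid at about 2 N to its cushion. I pressed it to about 7 N, roughly 42 mm of travel. The last picture shows it still seated with its plunger home.
- **Cylinder A (jammed):** the resistance climbed 3.4, 4.7, then 6.8 N from about 20 mm of travel, so I stopped there, at about 24 mm. I lifted it by the barrel and set it down near the middle of the tray.
- **Set-down force:** after the foot touched the tray floor I kept lowering in 0.5 mm steps, and the wrist force rose to about 13 N. I backed off to about 5 N before opening the gripper, so it was firmer than intended but under 15 N.
- **Last pictures:** A is upright with its plunger still part-way out. By eye, nothing else had moved and the gripper was clear.
- **Limits of the checks:** force readings had about 1 N of noise, and my position estimates disagreed by 2–4 mm between views. I centred the grip on A by closing gradually and feeling for contact. I judged final plunger positions by eye from the pictures rather than measuring them.

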